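Unlock the fastener drawer with the flat screwdriver

TASK

The blue fastener cabinet's drawer is held by a slotted quarter-turn lock on its top: take the wide flat screwdriver from the wooden holder, set its blade down into the slot and turn the lock a quarter turn clockwise, as far as its stop. Then stand the screwdriver back in an empty well of the holder, fully down, let it go, and pull the drawer at least halfway out by its handle. Leave everything else where it is, and leave the other tool in the holder.

Things in the scene. Friction and masses are not known exactly. Their poses are not given: they have to be found in the camera images.
- driver: Wide flat screwdriver of 150 mm, standing blade down in one of the holder's two wells. Origin at the middle of the blade's end edge, z up along the tool to the handle, x along the blade's width. Blade 24 mm wide (x), 4 mm thick (y), 22 mm long; its lower end to the underside of the round steel guard (48 mm across, 6 mm thick) is 66 mm; black handle from 72 to 148 mm, a rounded bar 36 mm wide (x) and 28 mm thick (y, the faces to grip). Mass about 0.15 to 0.3 kg.
- driver_tip (a point): Middle of the blade's end edge, axes as driver.
- holder: Fixed wooden block 170 (x) x 70 (y) x 80 (z) mm on the table, to the left or right of the cabinet, with two square wells 32 x 32 mm straight through, chamfered 3 mm, 45 mm either side of its middle along its x. A tool hangs in a well by its guard on the block's top, so that its lower end is 14 mm above the table. Origin under the block's centre.
- well_a (a point): Centre of the mouth of the well at the holder's +x end, 80 mm above the table.
- well_b (a point): Centre of the mouth of the well at the holder's -x end, 80 mm above the table.
- cabinet: Fixed low blue steel cabinet 200 (x) x 220 (y) x 115 (z) mm with one drawer. Origin under its centre; the drawer's front faces its -x, roughly towards the robot. The lock is in its top, on the centre line, 30 mm from the centre towards the front.
- lock_slot (a point): Lock: flat round steel disc 48 mm across standing 11 mm above the cabinet's top, with one straight slot. This point is the centre of the slot's mouth at the disc's top face (126 mm above the table); x lies along the slot, z up; it turns with the disc. Slot 32 mm long, 8 mm wide (14 mm at the chamfered mouth), 9 mm deep. The blade must stay down in the slot (end near the slot's floor) while turning.
- lock (a joint): Angle of the lock, rad: near 0 (0 to 0.12) locked, slot parallel to the drawer's front; grows clockwise seen from above to a hard stop at 1.571, slot pointing to the drawer's front. It stays where it is left; turning it takes about 0.1 N m. The blade has about 0.17 rad of play either way in the slot, so the tool must turn that much farther than the lock. A hidden bolt under the top blocks the drawer until about 1.34 rad.
- drawer_handle (a point): Middle of the drawer's handle, a round steel bar 11 mm thick and about 110 mm long, parallel to the drawer's front and 35 mm out from it (clear gap about 29 mm behind the bar), 92 mm above the table, 23 mm below the cabinet's top. Axes as the cabinet's: it comes out along -x.
- cabinet_drawer0 (a joint): How far the drawer is out, m: 0 shut, 0.134 fully out. Slides with about 1 N of friction and stays where it is left.
- count_tray: Fixed grey plastic tray 170 (x) x 75 (y) x 45 (z) mm with loose bolts, on the other side of the cabinet from the holder; origin under its centre. Plays no part.
- screw_carton: Bystander, not to be disturbed: cardboard carton 110 x 75 x 60 mm, standing on the table.
- nail_carton: Bystander, not to be disturbed: flat cardboard carton 60 x 120 x 35 mm, lying on the rear half of the cabinet's top.
- screw_jar: Bystander, not to be disturbed: round jar 70 mm across and 100 mm tall.
- putty_knife: Bystander, not to be disturbed: putty knife 200 mm long, lying flat.
- hex_bolt: Bystander, not to be disturbed: big steel bolt with nut, 110 mm long, lying flat.
- nut_driver: Bystander, not to be disturbed: the other tool in the holder: round slim waisted handle (28 mm across at most, 125 mm tall overall with its shaft), same round guard 48 mm across as the screwdriver; origin at its lower end, z up along it.

How it is judged:
By the outcome, as a careful person would: the job done as asked, in the order asked, and still so for the second after the job is handed in, with the robot touching nothing.
It also fails if it takes over 72 s, if anything falls off the work surface, if the arm or the gripper's body presses on something with over 40 N, if the wrist force passes 120 N, or if a joint passes its speed limit or range.

ROBOT

A 6-joint arm with a two-finger parallel gripper is mounted at the origin on the work surface. World frame = base frame: x ahead of the robot, y to its left, z up, the work surface at z = 0. Lengths are in m, angles in rad, forces in N, time in s.
With the tool pointing down it reaches from about 0.35 to 0.975 m from the base axis. Payload 4.9 kg.
Tool frame: the origin (TCP) lies on the mounting face of the last link; the fingertips stand 173 mm ahead of it and the grasp point (between the pads) lies 155 mm ahead of it; z points along the fingers, y is the line along which they close (so a half turn about z gives the same grasp; the last joint's range is limited). The gripper opens to 85 mm and grips with 20 to 120 N. Pads are 22 mm wide; open, the fingers measure 114 mm over their backs; the gripper's body (76 mm by 85 mm) begins 54 mm behind the grasp point. The pads swing forward as they close: fully open they stand 13 mm farther back than shut.
Start: joints at [1.02, 0.053, 1.613, -0, 1.476, -0.119], TCP at [0.262, 0.568, 0.405] pointing down, gripper open.
Joint ranges: [-3.01, 3.01], [-1.01, 2.22], [0.06, 2.58], [-1.02, 4.17], [0.09, 2.62], [-3.14, 3.14]. Speed limits (rad/s): [2.57, 2.57, 3.14, 3.14, 3.14, 3.14].

INTERFACE

Orientations are given as a rotation vector (axis times angle).
In Python, from station import monitor, eyes, finish_job gives the robot as it stands. The module is installed in compiled form; this text tells all that it offers.
- The arm moves only by the tool step_arm, never from a script. Its argument "commands" is a list of rows, each a list of 3 entries, a list of its own where there are three numbers: the opening in per cent of the stroke, from 0 (shut) to 100 (fully open), then the shift along the tool's x, y, z in mm, then the turn about the tool's z in degrees. In form: [[hand, [x, y, z], yaw], ...]. A call has 1 to 12 rows; each row is the pose to reach, as a shift and turn from the pose commanded when the call began, along the tool's axes at that moment; what a row does not reach only later rows make up. A row lasts 1/8 s, in which the tool goes at most 62.5 mm and 10.7 degrees, less where a joint would pass 70% of its speed; a pose out of reach is approached as far as the arm can. A call with a gripper value outside its range is refused whole. The fingers move at their own pace and stop on an object; "squeeze" is the grip in N (left out, the last holds). Time passes only in rows, so rows that repeat a pose let the fingers close. It gives the time, the measured TCP pose, the force, the opening and the grip force at its end, in the units of the state.
- monitor.get_obs(): the state, without advancing time (a new reading comes with each control period).
- eyes.get_image(name): name is "side" or "top" or "wrist"; returns the picture (480x640x3 uint8, red, green, blue); there is no depth.
- eyes.camera_info(name): a dict with "camera_matrix" (3x3 intrinsics, pixels), "extrinsics" (4x4, takes a point from camera to world coordinates). Camera axes: x right, y down, z forward; pixel columns grow to the right and rows downward; lengths in m; the calibration is good to about 2 mm. A picture is of the moment at which its call begins: read the wrist's pose just before it. camera_info takes no time and is no camera call; for the wrist camera it gives the pose at the moment of the call.
- finish_job(): hands the job in; it is judged then, once.
The state is a dict: "t": time; "q": joint angles; "dq": joint speeds; "effort": joint torques, N m; "tool_pos": TCP position; "tool_rot": TCP orientation; "contact_force": force on the tool from outside, world axes, zero at the start; "wrist_torque": the same for the moment, N m; "opening": finger opening in m; "grip_force": force on a finger pad.
Only numpy, scipy, OpenCV 4.12 (cv2) and the standard library are available. Lean on these libraries where they do the work, as an engineer would, in place of code of your own. Each camera call takes 0.05 s, during which the arm holds its last target. There are 200 camera calls.

## Working session

There is one attempt and no reset: what is moved stays moved. The work goes in short steps, Python scripts to look and compute and a tool call to move; the robot and the scene stay as the last step left them, time stands still between calls to the robot, and variables do not carry over. Pictures are saved under pics/ and viewed, at most 10 in all, crops included, and the job is handed in when it is done.

Besides the shell and the picture viewer there is one more tool, called after "Emit:" by a JSON object that holds its "api" and its "payload". step_arm: Moves the arm, as the interface text tells. Its arguments: {"type":"object","properties":{"commands":{"type":"array"},"squeeze":{"type":"number"}},"required":["commands"]}

```bash
mkdir -p pics; python3 - <<'E'
from station import monitor, eyes
import cv2, numpy as np
o=monitor.get_obs(); print({k:np.round(v,3).tolist() for k,v in o.items()})
for n in ["side","top"]:
    im=eyes.get_image(n); cv2.imwrite(f"pics/{n}0.png",im[:,:,::-1])
    c=eyes.camera_info(n); print(n,np.round(c["camera_matrix"],1).tolist(),np.round(c["extrinsics"],3).tolist())
c=eyes.camera_info("wrist");print(np.round(c["extrinsics"],3).tolist(),c["camera_matrix"])
E
```

```text
{'t': 0.0, 'q': [1.02, 0.053, 1.614, 0.0, 1.476, -0.119], 'dq': [0.003, 0.001, 0.002, -0.001, 0.001, 0.001], 'effort': [0.001, -39.367, -37.019, 0.0, 0.007, 0.0], 'tool_pos': [0.261, 0.567, 0.403], 'tool_rot': [-0.673, -3.068, 0.003], 'contact_force': [0.236, -0.592, 0.752], 'wrist_torque': [0.008, 0.006, -0.036], 'grip_force': 0.0, 'opening': 0.086}
side [[534.0, 0.0, 328.3], [0.0, 534.0, 239.6], [0.0, 0.0, 1.0]] [[0.745, -0.392, 0.54, -0.197], [-0.667, -0.449, 0.594, -0.893], [0.01, -0.803, -0.596, 0.984], [0.0, 0.0, 0.0, 1.0]]
top [[468.3, 0.0, 325.1], [0.0, 468.3, 242.3], [0.0, 0.0, 1.0]] [[0.02, -0.993, 0.116, 0.476], [-1.0, -0.02, -0.002, 0.008], [0.004, -0.116, -0.993, 1.268], [0.0, 0.0, 0.0, 1.0]]
[[0.419, 0.877, 0.236, 0.2], [0.908, -0.403, -0.113, 0.596], [-0.003, 0.262, -0.965, 0.372], [0.0, 0.0, 0.0, 1.0]] [[338.27454621   0.         315.52933275]
 [  0.         338.27454621 239.61000604]
 [  0.           0.           1.        ]]
```

View pics/top0.png

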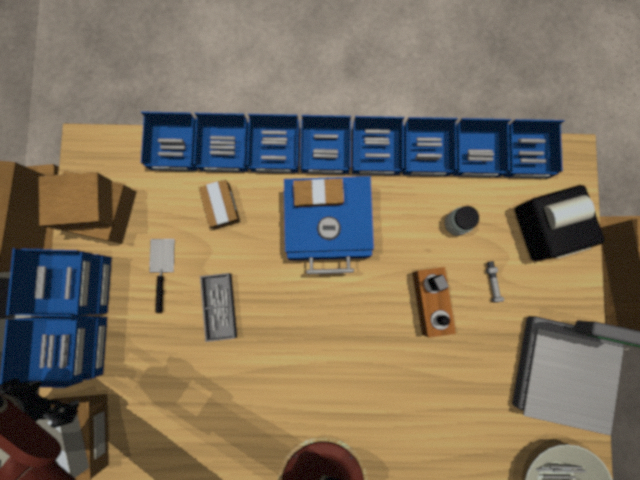

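View pics/side0.png

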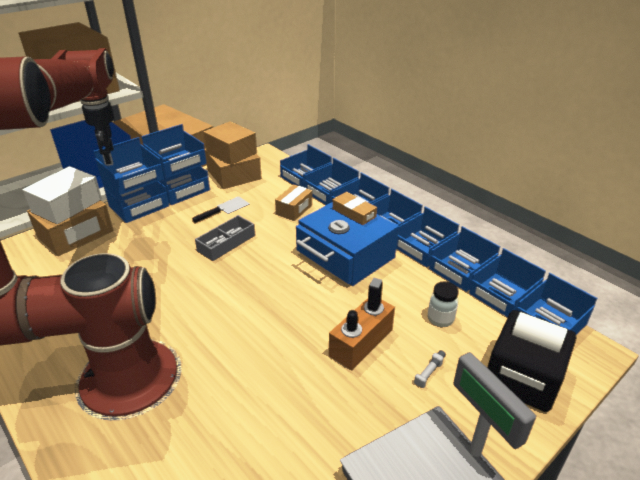

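The top view shows the holder at about (435,302), with the driver in its far well (435,284) and the nut driver at (442,320). The lock is at (329,228) and the drawer handle at (330,270). The side view agrees: the driver is the taller tool, at (375,295).

```bash
cat > h.py <<'E'
from station import monitor, eyes
import cv2, numpy as np
from scipy.spatial.transform import Rotation as R
def cast(c,px,z):
    K=c["camera_matrix"];T=c["extrinsics"]
    d=T[:3,:3]@np.linalg.solve(K,[px[0],px[1],1.]);o=T[:3,3]
    return (o+d*(z-o[2])/d[2])[:2]
def proj(c,p):
    T=np.linalg.inv(c["extrinsics"]);q=c["camera_matrix"]@(T[:3,:3]@np.array(p)+T[:3,3]);return q[:2]/q[2]
def tool(p):  # world point -> tool frame coordinates, mm
    o=monitor.get_obs();return R.from_rotvec(o["tool_rot"]).inv().apply(np.array(p)-o["tool_pos"])*1e3
def yawdeg(): # world angle of tool x axis and y axis
    r=R.from_rotvec(monitor.get_obs()["tool_rot"]).as_matrix();return [np.degrees(np.arctan2(r[1,i],r[0,i])) for i in (0,1)]
E
python3 - <<'E'
from h import *
c=eyes.camera_info("top")
im=cv2.imread("pics/top0.png"); hsv=cv2.cvtColor(im,cv2.COLOR_BGR2HSV)
def rect(m,x0,y0,x1,y1,z,name):
    k=np.zeros_like(m);k[y0:y1,x0:x1]=m[y0:y1,x0:x1]
    cs,_=cv2.findContours(k,cv2.RETR_EXTERNAL,cv2.CHAIN_APPROX_NONE);a=max(cs,key=cv2.contourArea)
    b=cv2.boxPoints(cv2.minAreaRect(a)); w=np.array([cast(c,p,z) for p in b])
    e=w-np.roll(w,1,0)
    print(name,w.mean(0).round(3),np.linalg.norm(e,axis=1).round(3)[:2],np.degrees(np.arctan2(e[:,1],e[:,0])).round(1)[:2])
H,S,V=hsv[...,0],hsv[...,1],hsv[...,2]
rect(((H>100)&(H<125)&(S>150)).astype(np.uint8)*255,275,178,385,268,.115,"cab")
rect(((H<12)&(S>150)).astype(np.uint8)*255,405,260,465,340,.08,"holder")
rect((V<70).astype(np.uint8)*255,420,268,450,300,.162,"drv handle(top)")
rect((S<60).astype(np.uint8)*255,315,215,343,241,.126,"lock")
print("handle",cast(c,(330,270),.092),"ends",cast(c,(307,270),.092),cast(c,(354,267),.092))
print("guards",cast(c,(435,284),.086),cast(c,(442,320),.086),tool([0,0,0]),yawdeg())
E
python3 - <<'E'
import cv2
im=cv2.imread("pics/top0.png")[165:345,275:475]
cv2.imwrite("pics/crop0.png",cv2.resize(im,None,fx=3.3,fy=3.3,interpolation=2))
E
```

```text
cab [ 0.672 -0.   ] [0.201 0.217] [  3.5 -86.9]
holder [ 0.389 -0.251] [0. 0.] [0. 0.]
drv handle(top) [ 0.513 -0.249] [0.033 0.025] [  4.5 -84.1]
lock [ 0.647 -0.002] [0.052 0.052] [  1.3 -88.8]
handle [ 0.54378639 -0.00782763] ends [0.54260999 0.0499212 ] [ 0.55255566 -0.06801582]
guards [ 0.51427009 -0.27295863] [ 0.42504549 -0.28981599] [-1.21239760e-01 -6.23972345e+02  4.04756408e+02] [np.float64(155.26012427529312), np.float64(65.26015098730448)]
```

View pics/crop0.png

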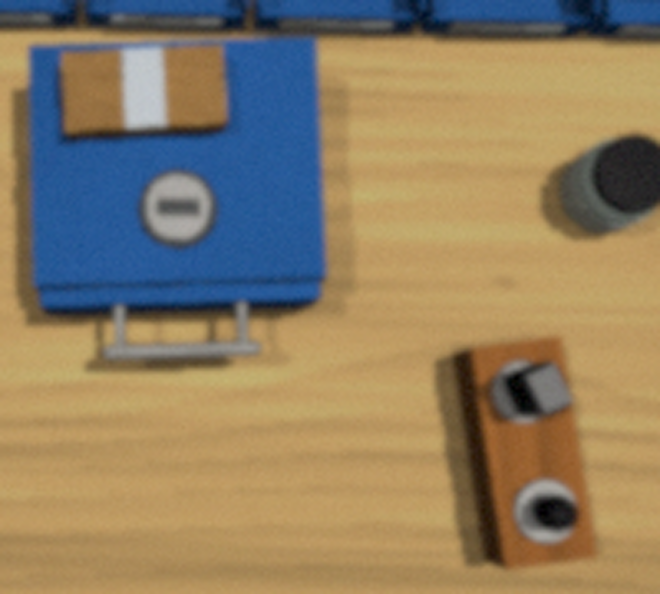

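The crop shows the driver's grey handle top at top-image pixel (441,282), with its width about 19° from world x. The slot lies parallel to the drawer front. I'm moving above the driver for a wrist look.

Emit:
{"api": "step_arm", "payload": {"commands": [[100,[-565,-655,-30],136],[100,[-565,-655,-30],136],[100,[-565,-655,-30],136],[100,[-565,-655,-30],136],[100,[-565,-655,-30],136],[100,[-565,-655,-30],136],[100,[-565,-655,-30],136],[100,[-565,-655,-30],136],[100,[-565,-655,-30],136],[100,[-565,-655,-30],136],[100,[-565,-655,-30],136],[100,[-565,-655,-30],136]]}}

```text
t: 1.6
tool_pos: [0.4686, -0.1549, 0.4305]
tool_rot: [-3.061, -0.705, -0.0]
contact_force: [0.7, 0.7, 0.3]
opening: 0.0853
grip_force: 0.0
```

Emit:
{"api": "step_arm", "payload": {"commands": [[100,[-20,112,0],7],[100,[-20,112,0],7],[100,[-20,112,0],7],[100,[-20,112,0],7]]}}

```text
t: 2.1
tool_pos: [0.5003, -0.2618, 0.43]
tool_rot: [-3.096, -0.527, 0.001]
contact_force: [-0.2, 0.5, -0.1]
opening: 0.0857
grip_force: 0.0
```

```bash
python3 - <<'E'
from h import *
import pickle
print(monitor.get_obs()["tool_pos"],yawdeg())
c=eyes.camera_info("wrist"); im=eyes.get_image("wrist"); cv2.imwrite("pics/w1.png",im[:,:,::-1]); pickle.dump(c,open("w1.pkl","wb"))
E
```

```text
[ 0.50029979 -0.26178585  0.43002781] [np.float64(19.33396300714202), np.float64(-70.6660869468208)]
```

View pics/w1.png

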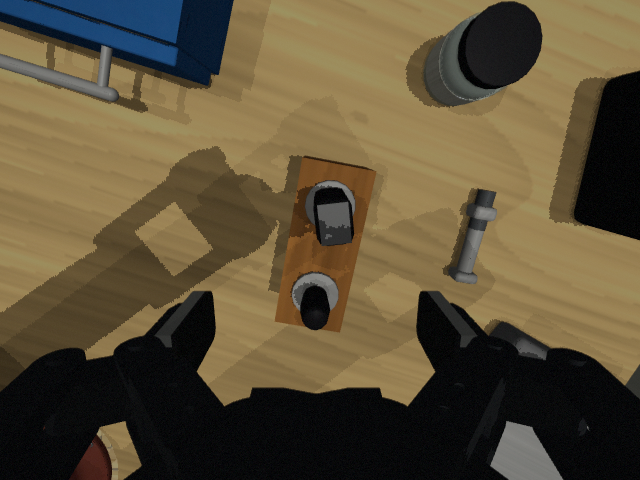

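The wrist picture shows the driver's handle top at (315,203), (349,202), (353,241) and (320,245). The holder's top corners are at (304,157), (375,170), (341,331) and (276,321), and the nut driver's guard is near (315,295).

```bash
python3 - <<'E'
from h import *
import pickle
c=pickle.load(open("w1.pkl","rb")); im=cv2.imread("pics/w1.png");hsv=cv2.cvtColor(im,cv2.COLOR_BGR2HSV)
def ang(w,i,j): d=w[j]-w[i]; return np.degrees(np.arctan2(d[1],d[0])).round(1)
d=np.array([cast(c,p,.162) for p in [(315,203),(349,202),(353,241),(320,245)]])
print("drv",d.mean(0),ang(d,3,0),ang(d,2,1),np.linalg.norm(d-np.roll(d,1,0),axis=1))
h=np.array([cast(c,p,.08) for p in [(304,157),(375,170),(341,331),(276,321)]])
print("hold",h.mean(0),ang(h,3,0),ang(h,2,1),np.linalg.norm(h-np.roll(h,1,0),axis=1))
# dark handle bottom + grey top automatic: mask of low saturation within driver box
m=((hsv[...,1]<40)|(hsv[...,2]<45)).astype(np.uint8)*255
g=((hsv[...,1]<45)&(hsv[...,2]>55)&(hsv[...,2]<130)).astype(np.uint8)*255
k=np.zeros_like(g);k[195:252,308:360]=g[195:252,308:360];k=cv2.morphologyEx(k,cv2.MORPH_OPEN,np.ones((3,3)))
a=max(cv2.findContours(k,0,1)[0],key=cv2.contourArea);w=np.array([cast(c,p,.162) for p in a[:,0]],np.float32)
r=cv2.minAreaRect(w);print("auto",r)
for p in d.mean(0),: print("tool",tool([*p,.124]))
for i,z in ((1,1),(-1,1)):
    t=np.radians(ang(h,2,1)); q=h.mean(0)+i*.045*np.array([np.cos(t),np.sin(t)]); print("well",q, "guard px",proj(c,[*q,.086]))
E
```

```text
drv [ 0.51667443 -0.26898572] 26.1 26.6 [0.03097898 0.0239142  0.02868521 0.02411062]
hold [ 0.47190923 -0.27839805] 8.9 9.7 [0.16924779 0.06651299 0.1687954  0.06910175]
auto ((0.5218597650527954, -0.26646122336387634), (0.017708929255604744, 0.022100334987044334), 25.9228515625)
tool [ 12.96590002  13.03750509 306.33137953]
well [ 0.51626589 -0.27081603] guard px [331.62940289 206.49818689]
well [ 0.42755258 -0.28598007] guard px [315.48368261 294.258529  ]
```

Emit:
{"api": "step_arm", "payload": {"commands": [[100,[13,13,40],-7],[100,[13,13,80],-7],[100,[13,13,120],-7],[100,[13,13,151],-7],[100,[13,13,151],-7],[100,[13,13,151],-7],[0,[13,13,151],-7],[0,[13,13,151],-7],[0,[13,13,151],-7],[0,[13,13,151],-7],[0,[13,13,151],-7],[0,[13,13,151],-7]], "squeeze": 70}}

```text
t: 3.65
tool_pos: [0.5172, -0.2701, 0.2804]
tool_rot: [3.058, 0.716, 0.001]
contact_force: [-1.6, 0.6, 4.7]
opening: 0.0276
grip_force: 69.5
```

Emit:
{"api": "step_arm", "payload": {"commands": [[0,[0,0,-40],0],[0,[0,0,-85],0],[0,[0,0,-130],0],[0,[0,0,-155],0],[0,[40,-25,-155],-10],[0,[85,-50,-155],-20],[0,[130,-75,-155],-30],[0,[170,-100,-155],-40],[0,[204,-122,-155],-50],[0,[204,-122,-155],-60],[0,[204,-122,-155],-67],[0,[204,-122,-155],-67]]}}

```text
t: 5.15
tool_pos: [0.6456, -0.0699, 0.4328]
tool_rot: [-2.155, -2.282, 0.002]
contact_force: [-0.1, 0.3, -3.2]
opening: 0.0268
grip_force: 69.6
```

```bash
python3 - <<'E'
from h import *
import pickle
o=monitor.get_obs();print(o["tool_pos"],yawdeg(),o["opening"],o["contact_force"],o["dq"].round(3) if hasattr(o["dq"],'round') else o["dq"])
c=eyes.camera_info("wrist"); im=eyes.get_image("wrist"); cv2.imwrite("pics/w2.png",im[:,:,::-1]); pickle.dump(c,open("w2.pkl","wb"))
print("lock px",proj(c,[.645,-.002,.126]))
E
```

```text
[ 0.64559055 -0.06988347  0.432762  ] [np.float64(93.27626714315447), np.float64(3.2763915954859186)] 0.02679802051721532 [-0.14997494  0.25829135 -3.23320121] [-0.006 -0.007 -0.003 -0.     0.003  0.031]
lock px [322.37990823 146.51752271]
```

View pics/w2.png

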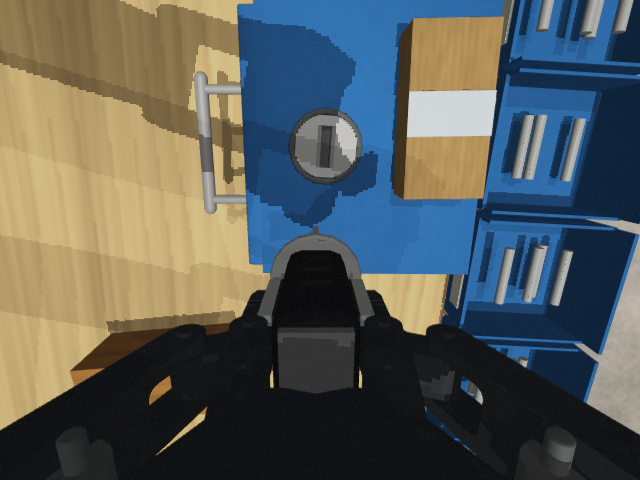

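The wrist view shows the lock disc centred near (326,146), with the slot running from about (326,126) to (326,167). The handle bar runs from (201,76) to (210,208).

```bash
python3 - <<'E'
from h import *
import pickle
c=pickle.load(open("w2.pkl","rb")); im=cv2.imread("pics/w2.png");hsv=cv2.cvtColor(im,cv2.COLOR_BGR2HSV)
S,V=hsv[...,1],hsv[...,2]
k=np.zeros_like(S);k[100:195,280:372]=((S<90).astype(np.uint8)*255)[100:195,280:372]
k=cv2.morphologyEx(k,cv2.MORPH_OPEN,np.ones((3,3)))
a=max(cv2.findContours(k,0,1)[0],key=cv2.contourArea);
w=np.array([cast(c,p,.124) for p in cv2.convexHull(a)[:,0]],np.float32);print("disc",cv2.minEnclosingCircle(w),cv2.fitEllipse(w))
for th in (60,75,90):
    s=np.zeros_like(S);s[118:176,306:348]=((V<th)&(S<90)).astype(np.uint8)[118:176,306:348]*255
    a=max(cv2.findContours(s,0,1)[0],key=cv2.contourArea);w=np.array([cast(c,p,.126) for p in a[:,0]],np.float32)
    print(th,cv2.boundingRect(a),cv2.minAreaRect(w))
e=[cast(c,p,.092) for p in [(201,76),(210,208)]];d=e[0]-e[1];print("bar",np.mean(e,0),e,np.degrees(np.arctan2(d[1],d[0])))
print(cv2.resize(V[120:172:3,306:348:2],None,fx=1,fy=1))
E
```

```text
disc ((0.6471065282821655, -0.0020313700661063194), 0.029080240055918694) ((0.6471641063690186, -0.0019677276723086834), (0.0576019287109375, 0.05767560005187988), 167.0063934326172)
60 (320, 126, 12, 42) ((0.6473034024238586, -0.0019845813512802124), (0.030885495245456696, 0.007377009838819504), 89.6772232055664)
75 (319, 126, 13, 42) ((0.6471448540687561, -0.0019406871870160103), (0.008084792643785477, 0.031119180843234062), 0.21629171073436737)
90 (316, 125, 19, 43) ((0.6473110914230347, -0.0018775686621665955), (0.031716566532850266, 0.013302816078066826), 89.37403869628906)
bar [ 0.54281146 -0.00665157] [array([0.54042312, 0.04920831]), array([ 0.54519981, -0.06251144])] 92.44824942536233
[[ 50 131 134 135 134 135 140 134 134 134 134 134 133 134 134 135 134 196
  196 158 106]
 [135 135 134 136 134 133 140 133 133 134 134 134 134 133 135 194 191 195
  197 195 195]
 [135 135 133 133 133 133 106  86  48  51  55  63  62  79  84 185 196 195
  196 196 195]
 [133 133 134 134 133 133  97  98  44  53  52  53  52  94 101 192 196 196
  196 196 196]
 [131 132 133 134 133 133  96  98  64  70
[... 505 characters left out ...]
7 109 109 103  88  73  54  55  57  58  68  87 100 109 109 109
  181 183 184]
 [110 109 107 108 109  96  89  64  54  54  58  54  78  87 104 108 109 108
  183 184 183]
 [107 108 108 109 109  92  88  57  56  51  55  40  84  89 107 109 108 108
  108 107 108]
 [108 107 108 108 108  89  89  53  55  55  56  40  86  88 107 108 108 107
  108 106 108]
 [128 128 107 105 107  87  88  53  54  55  56  40  87  89 108 106 107 106
  107 107 107]
 [130 130 128 127 126  97  97  53  63  54  54  38  87  89 106 108 106 106
  107 107 107]
 [128 129 129 130 128 127 128 127 124 125 124 123 121 102 106 107 105 106
  106 107 106]
 [ 91 128 129 128 128 129 130 127 127 128 127 128 128 128 127 125 124 125
  105 105  45]]
```

Emit:
{"api": "step_arm", "payload": {"commands": [[0,[34,3,0],3.3],[0,[68,5.4,0],3.3],[0,[68,5.4,15],3.3],[0,[68,5.4,30],3.3],[0,[68,5.4,30],3.3],[0,[68,5.4,30],3.3]]}}

```text
t: 5.95
tool_pos: [0.6472, -0.0027, 0.4045]
tool_rot: [-2.222, -2.221, 0.0]
contact_force: [0.1, 0.8, -2.4]
opening: 0.0273
grip_force: 69.6
```

```bash
python3 - <<'E'
from h import *
o=monitor.get_obs();print(o["tool_pos"],yawdeg(),tool([.6471,-.0019,.117]),o["contact_force"])
T=eyes.camera_info("side")
im=eyes.get_image("side");print(proj(T,[.6471,-.0019,.126]))
cv2.imwrite("pics/s2.png",cv2.resize(im[150:270,270:430,::-1],None,fx=4,fy=4,interpolation=2))
E
```

```text
[ 0.64715273 -0.00267887  0.4044752 ] [np.float64(89.96727523655211), np.float64(-0.032726122851711975)] [7.96511895e-01 5.77738095e-02 2.87475148e+02] [ 0.09911809  0.77187063 -2.36175195]
[337.59202991 224.76780022]
```

View pics/s2.png

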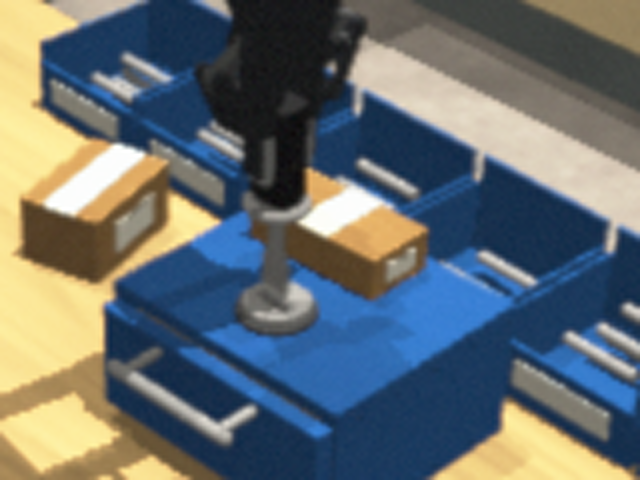

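The blade hangs just above the slot, with its tip near (275,295) in the crop, so I'm lowering it in.

Emit:
{"api": "step_arm", "payload": {"commands": [[0,[1,0,6],0],[0,[1,0,10],0],[0,[1,0,14],0],[0,[1,0,17],0],[0,[1,0,20],0],[0,[1,0,20],0]]}}

```text
t: 6.75
tool_pos: [0.6471, -0.0009, 0.3843]
tool_rot: [-2.22, -2.222, 0.0]
contact_force: [-0.3, 0.2, -2.5]
opening: 0.0272
grip_force: 69.7
```

Emit:
{"api": "step_arm", "payload": {"commands": [[0,[0,0,0.5],8],[0,[0,0,0.5],16],[0,[0,0,0.5],24],[0,[0,0,0.5],32],[0,[0,0,0.5],40],[0,[0,0,0.5],48],[0,[0,0,0.5],56],[0,[0,0,0.5],64],[0,[0,0,0.5],72],[0,[0,0,0.5],80],[0,[0,0,0.5],86],[0,[0,0,0.5],90]]}}

```text
t: 8.25
tool_pos: [0.6477, -0.0014, 0.3846]
tool_rot: [3.14, -0.003, 0.006]
contact_force: [4.0, -0.8, -4.6]
opening: 0.0272
grip_force: 69.4
```

```bash
python3 - <<'E'
from h import *
o=monitor.get_obs();print(o["tool_pos"],yawdeg(),o["wrist_torque"],o["contact_force"])
E
```

```text
[ 0.64772297 -0.00142561  0.38462181] [np.float64(-0.09390776172880749), np.float64(-90.09436495413289)] [-0.53338277 -0.89646005  0.14527494] [ 3.99410252 -0.83412971 -4.57196336]
```

Emit:
{"api": "step_arm", "payload": {"commands": [[0,[0,0,0],2],[0,[0,0,0],4],[0,[0,0,0],6],[0,[0,0,0],8],[0,[0,0,0],8]]}}

```text
t: 8.88
tool_pos: [0.6476, -0.0014, 0.3847]
tool_rot: [3.132, -0.218, 0.005]
contact_force: [4.4, -2.2, -4.3]
opening: 0.0273
grip_force: 69.3
```

```bash
python3 - <<'E'
from h import *
o=monitor.get_obs();print(o["tool_pos"],yawdeg(),o["wrist_torque"],o["contact_force"])
E
```

```text
[ 0.6476068  -0.00142775  0.3846823 ] [np.float64(-7.976423767959659), np.float64(-97.97672298626519)] [-0.833588   -1.18595962  0.06818199] [ 4.4086782  -2.17735316 -4.29473448]
```

Emit:
{"api": "step_arm", "payload": {"commands": [[0,[0,0,0],2],[0,[0,0,0],4],[0,[0,0,0],4]]}}

```text
t: 9.25
tool_pos: [0.6476, -0.0014, 0.3846]
tool_rot: [3.123, -0.326, 0.005]
contact_force: [4.7, -3.6, -5.3]
opening: 0.0271
grip_force: 69.4
```

```bash
python3 - <<'E'
from h import *
import pickle
o=monitor.get_obs();print(o["tool_pos"],yawdeg(),o["wrist_torque"],o["contact_force"])
c=eyes.camera_info("wrist"); im=eyes.get_image("wrist"); cv2.imwrite("pics/w3.png",im[:,:,::-1]); pickle.dump(c,open("w3.pkl","wb"))
E
```

```text
[ 0.64761602 -0.00138435  0.38462763] [np.float64(-11.932774969074318), np.float64(-101.93305091502252)] [-0.8443065  -1.20461044  0.3072909 ] [ 4.67927769 -3.55401325 -5.28921019]
```

Emit:
{"api": "step_arm", "payload": {"commands": [[0,[0,0,0],2],[0,[0,0,0],3],[0,[0,0,0],3]]}}

```text
t: 9.68
tool_pos: [0.6476, -0.0013, 0.3847]
tool_rot: [3.113, -0.406, 0.006]
contact_force: [4.7, -3.3, -4.5]
opening: 0.027
grip_force: 69.5
```

```bash
python3 - <<'E'
from h import *
o=monitor.get_obs();print(yawdeg(),o["wrist_torque"],o["contact_force"])
E
```

```text
[np.float64(-14.85079974011941), np.float64(-104.85108539907372)] [-0.83013112 -1.18227436  0.76412474] [ 4.70126286 -3.27228445 -4.53038995]
```

The torque rose to 0.76 N m, so the lock is at its hard stop. I'm backing off into the slot's play and lifting.

Emit:
{"api": "step_arm", "payload": {"commands": [[0,[0,0,0],-6],[0,[0,0,0],-12],[0,[0,0,0],-12],[0,[0,0,-8],-12],[0,[0,0,-25],-12],[0,[0,0,-60],-12],[0,[0,0,-70],-12],[0,[0,0,-70],-12]]}}

```text
t: 10.68
tool_pos: [0.6472, -0.0007, 0.4558]
tool_rot: [-3.14, 0.081, -0.004]
contact_force: [-0.2, -0.6, -1.9]
opening: 0.0271
grip_force: 69.7
```

```bash
python3 - <<'E'
from h import *
o=monitor.get_obs();print(o["tool_pos"],yawdeg(),o["wrist_torque"],o["contact_force"]); print(tool([.5172,-.2701,.2804]))
E
```

```text
[ 0.64716955 -0.00069249  0.45578407] [np.float64(-2.9588442352055875), np.float64(-92.958803776699)] [-0.04141244  0.00653184  0.0259907 ] [-0.19888577 -0.63307406 -1.90633957]
[-116.32879454  275.80655685  175.01548315]
```

Emit:
{"api": "step_arm", "payload": {"commands": [[0,[-19,46,0],-5],[0,[-39,92,0],-10],[0,[-58,138,0],-15],[0,[-78,184,0],-20],[0,[-97,230,0],-25],[0,[-116,276,0],-29.3],[0,[-116,276,20],-29.3],[0,[-116,276,50],-29.3],[0,[-116,276,75],-29.3],[0,[-116,276,75],-29.3]]}}

```text
t: 11.92
tool_pos: [0.5164, -0.2691, 0.3742]
tool_rot: [-3.052, -0.715, 0.009]
contact_force: [-0.5, 0.8, -3.1]
opening: 0.0271
grip_force: 70.1
```

```bash
python3 - <<'E'
from h import *
o=monitor.get_obs();print(o["tool_pos"],yawdeg()); print(tool([.5172,-.2701,.2804]))
w=eyes.get_image("wrist")[:,:,::-1]; s=eyes.get_image("side")[:,:,::-1]
c=np.hstack([cv2.resize(w[:,120:520],(400,480)),cv2.resize(s[200:380,280:430],(400,480))]);cv2.imwrite("pics/h3.png",c)
t=eyes.get_image("top")[:,:,::-1];cv2.imwrite("pics/t3.png",t)
E
```

```text
[ 0.51637529 -0.26910607  0.37421116] [np.float64(26.369153087407234), np.float64(-63.63259717126362)]
[ 0.6540952   2.01050105 93.7962202 ]
```

View pics/h3.png

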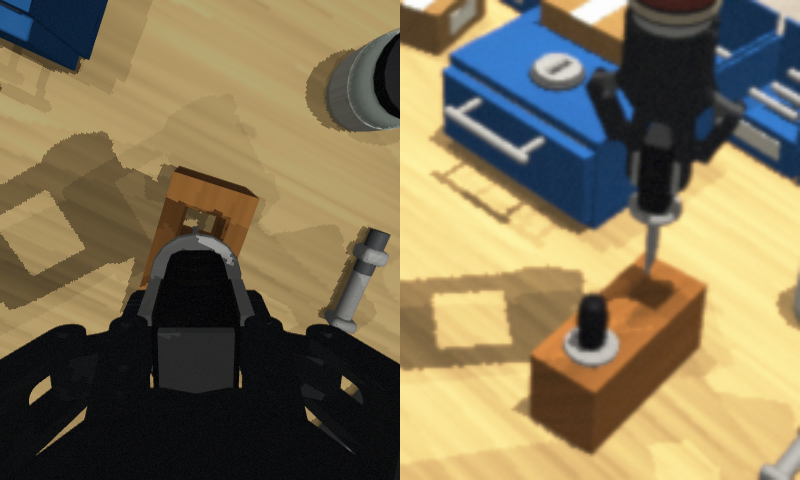

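The tool hangs over the empty well: the blade is above the well mouth at right crop (650,275), and the lock slot now points to the front. I'm lowering it.

Emit:
{"api": "step_arm", "payload": {"commands": [[0,[0.5,1,0],0],[0,[0.5,1,15],0],[0,[0.5,1,30],0],[0,[0.5,1,50],0],[0,[0.5,1,70],0],[0,[0.5,1,85],0],[0,[0.5,1,90],0],[0,[0.5,1,92.5],0],[0,[0.5,1,92.5],0]]}}

```text
t: 13.2
tool_pos: [0.5182, -0.2714, 0.2873]
tool_rot: [3.058, 0.716, 0.001]
contact_force: [0.1, 0.6, -2.7]
opening: 0.0271
grip_force: 70.1
```

Emit:
{"api": "step_arm", "payload": {"commands": [[0,[0,0,3],0],[0,[0,0,6],0],[0,[0,0,6.5],0],[0,[0,0,6.5],0]]}}

```text
t: 13.7
tool_pos: [0.518, -0.2712, 0.2805]
tool_rot: [3.059, 0.716, 0.0]
contact_force: [-0.8, -0.3, 0.3]
opening: 0.0274
grip_force: 70.3
```

Emit:
{"api": "step_arm", "payload": {"commands": [[45,[0,0,6.5],0],[60,[0,0,6.5],0],[80,[0,0,6.5],0],[100,[0,0,6.5],0],[100,[0,0,6.5],0],[100,[0,0,-30],0],[100,[0,0,-70],0],[100,[0,0,-120],0],[100,[0,0,-155],0],[100,[0,0,-155],0]]}}

```text
t: 14.95
tool_pos: [0.5184, -0.2715, 0.4399]
tool_rot: [3.053, 0.715, 0.008]
contact_force: [0.1, 0.4, 0.3]
opening: 0.0853
grip_force: 0.0
```

```bash
python3 - <<'E'
from h import *
o=monitor.get_obs();print(o["tool_pos"],yawdeg(),o["opening"])
s=eyes.get_image("side")[:,:,::-1];w=eyes.get_image("wrist")[:,:,::-1]
c=np.hstack([cv2.resize(w[:,120:520],(400,480)),cv2.resize(s[200:380,280:430],(400,480))]);cv2.imwrite("pics/h4.png",c)
print("handle in tool frame",tool([.5428,-.0066,.092]))
E
```

```text
[ 0.51839229 -0.27150993  0.43985955] [np.float64(26.347255259762495), np.float64(-63.654309267014675)] 0.08528542758926244
handle in tool frame [ 139.8069288  -225.90978326  342.78364994]
```

View pics/h4.png

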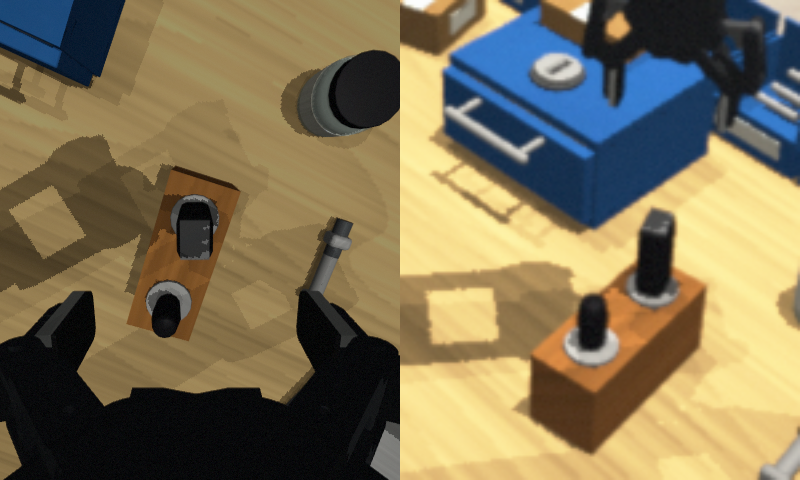

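The driver stands seated on its guard at (655,285) in the right crop, and the gripper is clear. I'm moving over the drawer handle.

Emit:
{"api": "step_arm", "payload": {"commands": [[34,[23,-38,0],-10],[34,[47,-75,0],-20],[34,[70,-113,0],-30],[34,[93,-150,0],-40],[34,[117,-188,0],-50],[34,[139.5,-226,0],-60],[34,[139.5,-226,40],-66.1],[34,[139.5,-226,80],-66.1],[34,[139.5,-226,80],-66.1],[34,[139.5,-226,80],-66.1]]}}

```text
t: 16.3
tool_pos: [0.5428, -0.0069, 0.3554]
tool_rot: [-2.174, -2.268, 0.0]
contact_force: [-0.5, 0.7, 0.7]
opening: 0.0288
grip_force: 0.0
```

```bash
python3 - <<'E'
from h import *
o=monitor.get_obs();print(o["tool_pos"],yawdeg(),o["opening"])
c=eyes.camera_info("wrist");w=eyes.get_image("wrist")[:,:,::-1];cv2.imwrite("pics/w5.png",w)
print("handle in tool frame",tool([.5425,-.0066,.092]),proj(c,[.5425,-.0066,.092]),tool([.5,-.2,0]))
E
```

```text
[ 0.54277909 -0.00692561  0.35542298] [np.float64(92.42935604714218), np.float64(2.4293573044568757)] 0.028830828771209113
handle in tool frame [  0.54154205  -1.06743471 264.61357574] [316.95790484 244.16798964] [-190.85147044  -51.88711168  356.59120999]
```

View pics/w5.png

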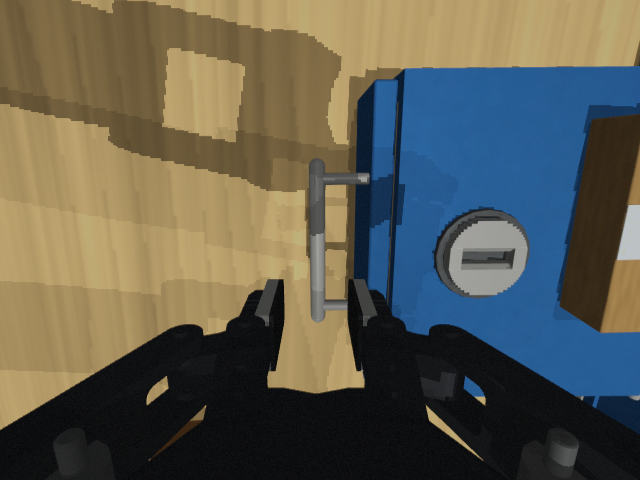

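The bar at column 317 is centred between the fingers, and the slot points to the front. I'm descending.

Emit:
{"api": "step_arm", "payload": {"commands": [[34,[0,-0.5,35],0],[34,[0,-0.5,65],0],[34,[0,-0.5,80],0],[34,[0,-0.5,92],0],[34,[0,-0.5,102],0],[34,[0,-0.5,102],0]]}}

```text
t: 17.1
tool_pos: [0.5421, -0.0068, 0.2529]
tool_rot: [-2.173, -2.268, 0.001]
contact_force: [0.6, -0.5, -0.8]
opening: 0.0288
grip_force: 0.0
```

Emit:
{"api": "step_arm", "payload": {"commands": [[0,[0,0,0],0],[0,[0,0,0],0],[0,[0,0,0],0],[0,[0,-10,0],0],[0,[0,-25,0],0],[0,[0,-40,0],0],[0,[0,-55,0],0],[0,[0,-70,0],0],[0,[0,-85,0],0],[0,[0,-100,0],0],[0,[0,-110,0],0],[0,[0,-110,0],0]], "squeeze": 40}}

```text
t: 18.6
tool_pos: [0.4312, -0.012, 0.254]
tool_rot: [2.172, 2.267, -0.002]
contact_force: [-0.3, -2.9, 6.4]
opening: 0.0093
grip_force: 40.5
```

Emit:
{"api": "step_arm", "payload": {"commands": [[34,[0,-110,0],0],[34,[0,0,0],0]]}}

```text
t: 18.85
tool_pos: [0.4229, -0.0097, 0.2604]
tool_rot: [2.159, 2.249, 0.026]
contact_force: [-9.2, 3.2, 1.9]
opening: 0.0289
grip_force: 0.0
```

I slipped there: that row's shift counts from the current pose, so the arm jerked outwards before returning. I'll check the state before lifting.

Emit:
{"api": "step_arm", "payload": {"commands": [[34,[0,0,0],0],[34,[0,0,0],0]]}}

```text
t: 19.1
tool_pos: [0.4312, -0.0113, 0.2519]
tool_rot: [-2.171, -2.266, 0.004]
contact_force: [-0.3, -0.5, -0.3]
opening: 0.029
grip_force: 0.0
```

```bash
python3 - <<'E'
from h import *
o=monitor.get_obs();print(o["tool_pos"],yawdeg(),o["contact_force"],o["opening"])
w=eyes.get_image("wrist")[:,:,::-1];s=eyes.get_image("side")[:,:,::-1]
cv2.imwrite("pics/h6.png",np.hstack([cv2.resize(w[80:400,140:540],(400,320)),cv2.resize(s[170:370,250:500],(400,320))]))
E
```

```text
[ 0.43120185 -0.01133629  0.25185279] [np.float64(92.44631879161982), np.float64(2.4465409961234426)] [-0.30504118 -0.52192586 -0.28017477] 0.029041749063797688
```

View pics/h6.png

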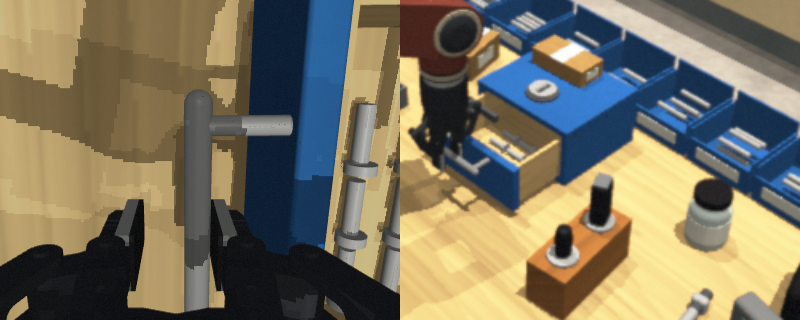

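The picture shows the drawer far out and the bar (column 197) free between the open fingers. The driver and the other things are undisturbed. I'm lifting straight up.

Emit:
{"api": "step_arm", "payload": {"commands": [[34,[0,2,0],0],[34,[0,2,-10],0],[34,[0,2,-30],0],[34,[0,2,-70],0],[34,[0,2,-120],0],[34,[0,2,-130],0],[34,[0,2,-130],0]]}}

```text
t: 20.08
tool_pos: [0.4344, -0.0114, 0.3843]
tool_rot: [2.172, 2.267, 0.002]
contact_force: [0.2, -0.1, -0.5]
opening: 0.0293
grip_force: 0.0
```

```bash
python3 - <<'E'
from h import *
from station import finish_job
o=monitor.get_obs();print(o["tool_pos"],o["contact_force"])
c=eyes.camera_info("wrist");w=eyes.get_image("wrist")
hsv=cv2.cvtColor(w,cv2.COLOR_RGB2HSV);m=((hsv[...,1]<45)&(hsv[...,2]>60)).astype(np.uint8)*255
p=proj(c,[.435,-.0113,.092]);print(p);r=int(p[1])-40
print([cast(c,(u,r),.092).round(3).tolist() for u in np.where(m[r]>0)[0]][:40:4])
E
```

```text
[ 0.43437797 -0.01144786  0.38428087] [ 0.15442382 -0.1051198  -0.46473881]
[317.14273646 234.22101757]
[[0.432, 0.021], [0.435, 0.021], [0.438, 0.021], [0.441, 0.021], [0.511, 0.024], [0.514, 0.024], [0.517, 0.024], [0.537, 0.025], [0.54, 0.025], [0.543, 0.025]]
```

The bar is now at x ≈ 0.436, so the drawer is about 0.106 m out, well past half, and the gripper is clear.

```bash
python3 -c "
from station import finish_job
print(finish_job())"
```

```text
the job is handed in; nothing more can be done
None
```

The job is handed in: the lock is turned to its stop, the screwdriver is seated back in its well, and the drawer is about 106 mm out; one mistyped move jerked the arm about 8 mm while letting go of the handle, and I saw nothing disturbed.

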